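# Right the toppled sample bottle under the lamp and switch the lamp on

### The arm

A 6-joint arm with a two-finger parallel gripper is mounted at the origin on the work surface. World frame = base frame: x ahead of the robot, y to its left, z up, the work surface at z = 0. Lengths are in m, angles in rad, forces in N, time in s.
With the tool pointing down it reaches from about 0.35 to 0.975 m from the base axis. Payload 4.9 kg.
Tool frame: the origin (TCP) lies at the very end of the fingers, on their centre line; the grasp point (between the pads) lies 19 mm behind it; z points along the fingers, y is the line along which they close (so a half turn about z gives the same grasp; the last joint's range is limited). The gripper opens to 85 mm and grips with 20 to 120 N. Pads are 22 mm wide; open, the fingers measure 114 mm over their backs; the gripper's body (76 mm by 85 mm) begins 54 mm behind the grasp point. The pads swing forward as they close: fully open they stand 13 mm farther back than shut.
Start: joints at [-1.319, 0.053, 1.613, -0, 1.476, -0.119], TCP at [0.226, -0.583, 0.201] pointing down, gripper open.
Joint ranges: [-3.01, 3.01], [-1.01, 2.22], [0.06, 2.58], [-1.02, 4.17], [0.09, 2.62], [-3.14, 3.14]. Speed limits (rad/s): [2.57, 2.57, 3.14, 3.14, 3.14, 3.14].

### API

Orientations are given as a rotation vector (axis times angle).
In Python, from station import get_obs, get_image, get_calibration, finish_job gives the robot as it stands.
- The arm moves only by the tool servo_tool, never from a script. Its argument "increments" is a list of rows, each a list of 5 numbers: the opening, from 0 (shut) to 1 (fully open), then the shift along the tool's x, y, z in mm, then the turn about the tool's z in degrees. In form: [[jaw, tx, ty, tz, spin], ...]. A call has 1 to 12 rows; each row shifts and turns the commanded pose from where the row before left it, along the tool's axes as they then stand; what a row does not reach is not made up. A row lasts 1/8 s, in which the tool goes at most 62.5 mm and 10.7 degrees, less where a joint would pass 70% of its speed; a pose out of reach is approached as far as the arm can. A call is refused whole if a number of a shift passes 62.5 or a number of a turn 10.7, either way. A call with a gripper value outside its range is refused whole. The fingers move at their own pace and stop on an object; "force" is the grip in N (left out, the last holds). Time passes only in rows, so rows that do not move let the fingers close. It gives the time, the measured TCP pose, the force, the opening and the grip force at its end, in the units of the state.
- get_obs(): the state, without advancing time (a new reading comes with each control period).
- get_image(name): name is "scene" or "side" or "wrist"; returns the picture (384x512x3 uint8, red, green, blue); there is no depth.
- get_calibration(name): a dict with "fx", "fy", "cx", "cy" (pixels), "R" (3x3) and "t" (3): a world point X has camera coordinates R X + t; the wrist camera has in their place "mount" (4x4, takes a point from camera to tool coordinates, whose origin is the TCP and whose axes are the flange's). Camera axes: x right, y down, z forward; pixel columns grow to the right and rows downward; lengths in m; the calibration is good to about 2 mm. A picture is of the moment at which its call begins: read the wrist's pose just before it. get_calibration takes no time and is no camera call.
- finish_job(): hands the job in; it is judged then, once.
The state is a dict: "t": time; "q": joint angles; "dq": joint speeds; "effort": joint torques, N m; "tool_pos": TCP position; "tool_rot": TCP orientation; "contact_force": force on the tool from outside, world axes, zero at the start; "wrist_torque": the same for the moment, N m; "opening": finger opening in m; "grip_force": force on a finger pad.
Only numpy, scipy, OpenCV 4.12 (cv2) and the standard library are available. Lean on these libraries where they do the work, as an engineer would, in place of code of your own. Each camera call takes 0.05 s, during which the arm holds its last target. There are 200 camera calls.

### The job

A small square amber bottle has toppled over on the lab bench: set it upright, cap up, on the round plate of the lamp stand, wholly on the plate, and let go of it only once it stands there (do not drop it). Then switch the lamp on by pulling the sprung knob of the switch box straight out to its stop and letting it spring back in. Leave the other things on the bench where they are.

Things in the scene. Friction and masses are not known exactly. Their poses are not given: they have to be found in the camera images.
- bottle: Toppled amber glass bottle, loose, lying on a flat side, cap away from the robot within 46 degrees either way; 115 mm long, about 0.18 kg. Origin: centre of its base; z runs along it from base to cap. Square body 50 x 50 mm (x, y) from 0 to 78 mm, shoulder to 90 mm, black cap 30 mm in diameter from 90 to 115 mm. Centre of mass about 46 mm from the base.
- plate (a point): Centre of the top of the lamp stand's round aluminium plate: 100 mm in diameter, 18 mm above the bench; z up, x towards the lamp. Fixed. It lies on a dark steel foot 120 mm wide (y), 10 mm thick, from x = -60 to +110 mm. The grey lamp housing (35 x 90 mm, top 83 mm above the bench) stands on the foot at +x, its lens face 67 mm from this point.
- switch_box: Fixed grey switch box, 80 x 90 x 65 mm (x, y, z), origin at the centre of its underside. The pull knob sticks out of its front, which faces its own -x, towards the robot.
- knob_grip (a point): Centre of the black pull knob's head, a block 20 x 28 x 24 mm (x, y, z of the switch box), 42 mm above the bench; it moves with the knob. At rest it is 42 mm in front of the box's face, on a thin steel spindle. Its axes are the box's: it pulls out along -x.
- pull_knob (a joint): How far the pull knob is drawn out of the box, m: 0 fully in (rest), 0.025 at its stop. A spring draws it back in: about 4 N at rest, 8 N at the stop.
- spare_bottle: Bystander: a bottle of the same shape that stands upright (50 mm square, 115 mm tall). Origin under its base. Leave it.
- jar_a: Bystander: open glass jar, 80 mm diameter, 95 mm tall, standing. Origin under its base.
- jar_b: Bystander: open glass jar, 72 mm diameter, 75 mm tall, standing. Origin under its base.
- dish: Bystander: shallow glass dish, 68 mm diameter, 14 mm high. Origin under its base.
- stopper: Bystander: black rubber stopper, 34 mm diameter at the top, 30 mm tall. Origin under its base.
- clamp_ring: Bystander: dark steel ring lying flat, 72 mm outer diameter, 8 mm high. Origin at the centre of its underside.
- eraser: Bystander: white eraser, 45 x 20 x 12 mm. Origin at the centre of its underside.
There are look-alikes about, which are no part of the job. Leave any blue or green look-alike of the bottle alone.

How it is judged:
On the way, in this order (a step that is already met when the one before it is completed fails the run):
1. the bottle stands upright on the plate while the fingers still hold it (set down, not dropped) (angle between bottle's own z axis and vertical below 0.12 rad and horizontal distance between bottle and plate below 0.019 m and z of bottle in the frame of plate between -0.003 and 0.004 m and contact force between the fingers and bottle above 0.3 N), for 0.05 s.
2. with the bottle standing there, let go, the knob is pulled out to its stop (angle between bottle's own z axis and vertical below 0.12 rad and horizontal distance between bottle and plate below 0.019 m and z of bottle in the frame of plate between -0.003 and 0.004 m and value of joint pull_knob above 0.0225 m and contact force between the fingers and bottle below 0.1 N), for 0.1 s.
At the end, for the whole second after the job is handed in: The bottle stands at rest upright (within 7 degrees, cap up) on the round plate, its axis within 19 mm of the plate's centre, and the knob has sprung back in (within 4 mm) after having been pulled to within 2.5 mm of its stop (angle between bottle's own z axis and vertical below 0.12 rad and horizontal distance between bottle and plate below 0.019 m and z of bottle in the frame of plate between -0.003 and 0.004 m and value of joint pull_knob below 0.004 m and linear speed of bottle below 0.02 m/s); the robot touches nothing.
It fails at once if a bystander (spare bottle, jar, dish, stopper, ring, eraser) is shifted by more than 30 mm (distance of any of spare_bottle, jar_a, jar_b, dish, stopper, clamp_ring, eraser from where it was at the start of the episode above 0.03 m).
It fails at once if the spare bottle, a jar or the stopper is tipped over (angle between any of spare_bottle, jar_a, jar_b, stopper's own z axis and vertical above 0.5 rad).
It also fails if it takes over 58 s, if anything falls off the work surface, if the arm or the gripper's body presses on something with over 40 N, if the wrist force passes 120 N, or if a joint passes its speed limit or range.

## Working session

There is one attempt and no reset: what is moved stays moved. The work goes in short steps, Python scripts to look and compute and a tool call to move; the robot and the scene stay as the last step left them, time stands still between calls to the robot, and variables do not carry over. Pictures are saved under pics/ and viewed, at most 10 in all, crops included, and the job is handed in when it is done.

Besides the shell and the picture viewer there is one more tool, called after "Request:" as name([rows], argument=value, ...), one row to a line, values as JSON. servo_tool: Moves the arm, as the interface text tells. Its arguments: {"type":"object","properties":{"increments":{"type":"array"},"force":{"type":"number"}},"required":["increments"]}

```bash
mkdir -p pics; ls
python3 - <<'E'
from station import *
import cv2,json
for n in("scene","side"):
    cv2.imwrite(f"pics/{n}0.png",get_image(n)[:,:,::-1]); print(n,get_calibration(n))
print(get_calibration("wrist")); o=get_obs();print(o)
E
```

```text
pics
scene {'fx': 366.93130895185976, 'fy': 366.93130895185976, 'cx': 249.8136663092917, 'cy': 196.55339875125844, 'R': array([[ 0.54771334,  0.83650621, -0.01635397],
       [ 0.45702564, -0.31550187, -0.83161658],
       [-0.70081214,  0.4480133 , -0.55510937]]), 't': array([-0.29043956, -0.20499639,  1.32750198])}
side {'fx': 384.6451195753084, 'fy': 384.6451195753084, 'cx': 252.75011548935913, 'cy': 189.90343459358763, 'R': array([[ 0.98994262, -0.14140466, -0.00428082],
       [-0.10492004, -0.71355138, -0.69270211],
       [ 0.09489672,  0.68618449, -0.72121111]]), 't': array([-0.55547317,  0.09263466,  0.9375445 ])}
{'fx': 290.60224677355706, 'fy': 290.60224677355706, 'cx': 253.39573368802024, 'cy': 192.81207607132916, 'mount': array([[ 5.54147678e-04, -9.49286477e-01, -3.14411955e-01,
         8.04681454e-02],
       [ 9.99999705e-01,  3.58933375e-04,  6.78781173e-04,
         5.40496620e-04],
       [-5.31504844e-04, -3.14412239e-01,  9.49286396e-01,
        -1.74626393e-01],
       [ 0.00000000e+00,  0.00000000e+00,  0.00000000e+00,
         1.00000000e+00]])}
{'t': 0.1, 'q': array([-1.31898348e+00,  5.33221942e-02,  1.61412765e+00, -6.19887353e-06,
        1.47603417e+00, -1.19001475e-01]), 'dq': array([ 0.00028348,  0.00046469, -0.00249699,  0.00148341, -0.00080035,
        0.00195159]), 'effort': array([ 1.01569665e-03, -3.94903922e+01, -3.71362138e+01, -8.71531847e-05,
        3.90078189e-03,  2.17954550e-06]), 'tool_pos': array([ 0.2263266 , -0.58191796,  0.19948394]), 'tool_rot': array([-3.08589513e+00, -5.78795427e-01,  2.06690148e-04]), 'contact_force': array([ 0.31891079, -0.06211144, -0.24303492]), 'wrist_torque': array([-0.00862968,  0.00259489,  0.04970968]), 'grip_force': 0.0, 'opening': 0.08555581219267523}
```

View pics/scene0.png

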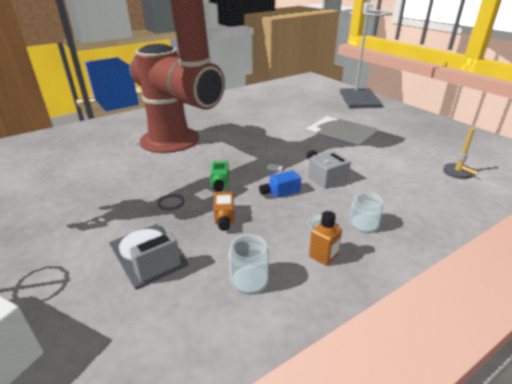

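View pics/side0.png

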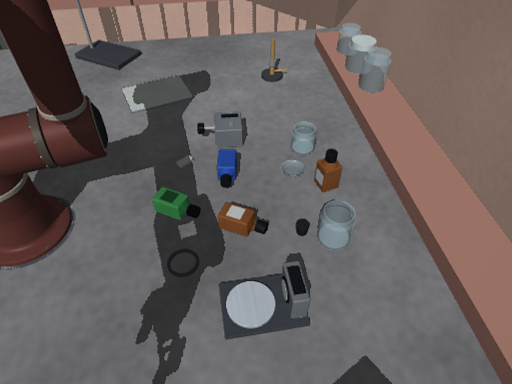

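The scene view shows the toppled amber bottle at about (225,208) with its cap near the viewer at (224,222). The upright spare is at (325,240), the plate at (142,243) and the switch box at (330,168). In the side view the bottle is at (237,218), its cap at (261,226), the plate at (250,304), the knob at (201,128) and the stopper at (302,227).

```bash
cat > h.py <<'E'
import numpy as np,cv2
from station import *
from scipy.spatial.transform import Rotation as Ro
def cam(n,o=None):
    c=get_calibration(n); K=np.array([[c['fx'],0,c['cx']],[0,c['fy'],c['cy']],[0,0,1]])
    if n=='wrist':
        T=np.eye(4);T[:3,:3]=Ro.from_rotvec(o['tool_rot']).as_matrix();T[:3,3]=o['tool_pos'];T=T@c['mount']
        return K,T[:3,:3].T,-T[:3,:3].T@T[:3,3]
    return K,c['R'],c['t']
def plane(C,uv,z):
    K,R,t=C; d=R.T@np.linalg.solve(K,[uv[0],uv[1],1]);p=-R.T@t
    return (p+d*(z-p[2])/d[2]).round(4)
def tri(Cs,uvs):
    A=np.zeros((3,3));b=np.zeros(3)
    for (K,R,t),uv in zip(Cs,uvs):
        d=R.T@np.linalg.solve(K,[uv[0],uv[1],1]);d/=np.linalg.norm(d);M=np.eye(3)-np.outer(d,d);A+=M;b+=M@(-R.T@t)
    return np.linalg.solve(A,b).round(4)
def proj(C,X):
    K,R,t=C;x=K@(R@np.asarray(X)+t);return (x[:2]/x[2]).round(1)
def comps(m,amin=30):
    n,l,s,c=cv2.connectedComponentsWithStats(m.astype(np.uint8)*255);return [(s[i,4],s[i,:4].tolist(),c[i].round(1).tolist()) for i in range(1,n) if s[i,4]>=amin]
E
python3 - <<'E'
from h import *
S=cam('scene');D=cam('side')
rois={'scene':{'bot':(205,185,245,235),'plate':(110,222,180,265),'knob':(300,145,325,165)},'side':{'bot':(215,195,275,240),'plate':(215,275,283,335),'knob':(193,118,222,138)}}
cs={'scene':S,'side':D}
for n in cs:
    im=cv2.imread(f'pics/{n}0.png');hsv=cv2.cvtColor(im,cv2.COLOR_BGR2HSV)
    am=(hsv[...,0]<18)&(hsv[...,1]>150)&(hsv[...,2]>60)
    dk=(im.max(2)<40)
    wt=(im.min(2)>130)
    for k,(a,b,c,d) in rois[n].items():
        for nm,m in(('amber',am),('dark',dk),('white',wt)):
            mm=np.zeros_like(m);mm[b:d,a:c]=m[b:d,a:c]
            print(n,k,nm,comps(mm,12))
    crops=[cv2.resize(im[b:d,a:c],(260,260),interpolation=cv2.INTER_NEAREST) for a,b,c,d in rois[n].values()]
    globals()[n]=np.hstack(crops)
cv2.imwrite('pics/crops.png',np.vstack([scene,side]))
E
```

```text
scene bot amber [(np.int32(41), [215, 191, 18, 5], [222.8, 192.6]), (np.int32(252), [214, 197, 20, 26], [223.6, 211.2])]
scene bot dark [(np.int32(36), [215, 185, 8, 5], [218.3, 186.9]), (np.int32(62), [220, 218, 9, 11], [224.6, 224.0])]
scene bot white [(np.int32(57), [205, 189, 9, 10], [207.9, 193.2]), (np.int32(111), [234, 192, 11, 14], [239.7, 199.6]), (np.int32(140), [216, 194, 15, 11], [223.0, 199.1]), (np.int32(337), [205, 211, 40, 24], [215.9, 226.2])]
scene plate amber []
scene plate dark []
scene plate white [(np.int32(1573), [110, 222, 70, 43], [139.8, 235.5]), (np.int32(125), [110, 245, 12, 20], [113.5, 257.5])]
scene knob amber []
scene knob dark []
scene knob white [(np.int32(209), [300, 151, 25, 14], [314.9, 159.6])]
side bot amber [(np.int32(680), [218, 203, 39, 33], [237.1, 221.0])]
side bot dark [(np.int32(134), [255, 219, 13, 15], [261.1, 225.9])]
side bot white [(np.int32(160), [226, 205, 19, 14], [235.2, 211.7])]
side plate amber []
side plate dark []
side plate white [(np.int32(1772), [226, 281, 49, 47], [250.1, 304.0])]
side knob amber []
side knob dark [(np.int32(55), [198, 124, 7, 10], [200.7, 128.6])]
side knob white [(np.int32(22), [204, 126, 11, 3], [209.1, 127.3])]
```

View pics/crops.png

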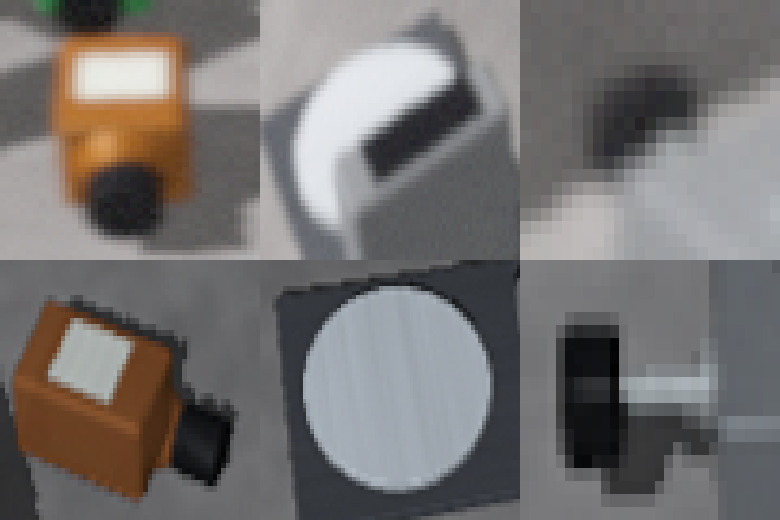

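The crops show the bottle lying label-up with its cap to the right in the side view, the full plate disc, and the knob head at side (200.7,128.6).

Run:
```python
from h import *
S=cam('scene');D=cam('side')
print('cap tri',tri([S,D],[(224.6,223),(261.1,225.9)]),'plane',plane(D,(261.1,225.9),.025))
print('label',plane(D,(235.2,211.7),.05),plane(S,(223,199.1),.05))
print('plate',plane(D,(250.1,304),.018),'knob',plane(D,(200.7,128.6),.044))
# top face corners from side crop (scale 60/260, 45/260; origin 215,195)
for u,v in((50,40),(170,85),(118,143),(15,118)):
    print(plane(D,(215+u*60/260-.5,195+v*45/260-.5),.05))
im=cv2.imread('pics/side0.png')
for a,b,c,d in((215,275,283,335),):
    m=(im.min(2)>125).astype(np.uint8);mm=np.zeros_like(m);mm[b:d,a:c]=m[b:d,a:c]
    ct=max(cv2.findContours(mm,0,cv2.CHAIN_APPROX_NONE)[0],key=len);print(cv2.fitEllipse(ct))
    P=np.array([plane(D,p[0],.018) for p in ct]);print(cv2.minEnclosingCircle(P[:,:2].astype(np.float32)),P.mean(0))
# box: edges
print('box front top edge / spindle',plane(D,(209.1,127.3),.044),plane(D,(215,126.8),.044))
for u,v in((302,227),(183,263),(227,165)):print(plane(D,(u,v),.01))
```

```text
cap tri [ 0.5672 -0.096   0.0252] plane [ 0.5673 -0.0968  0.025 ]
label [ 0.5103 -0.0656  0.05  ] [ 0.5087 -0.0648  0.05  ]
plate [ 0.5149 -0.2863  0.018 ] knob [0.4452 0.2756 0.044 ]
[ 0.492 -0.03   0.05 ]
[ 0.5545 -0.0643  0.05  ]
[ 0.5227 -0.0906  0.05  ]
[ 0.4693 -0.0696  0.05  ]
((250.095947265625, 303.9723205566406), (45.620880126953125, 47.87117385864258), 85.16995239257812)
((0.5156049728393555, -0.2840753495693207), 0.050775401294231415) [ 0.51492727 -0.28519545  0.018     ]
box front top edge / spindle [0.4702 0.2783 0.044 ] [0.4877 0.2782 0.044 ]
[ 0.6659 -0.1026  0.01  ]
[ 0.3813 -0.1635  0.01  ]
[0.5088 0.143  0.01  ]
```

Request:
servo_tool([
  [1, 46.9, -36.7, 0, 0],
  [1, 46.9, -36.7, 0, 0],
  [1, 46.9, -36.7, 0, 0],
  [1, 46.9, -36.7, 0, 0],
  [1, 46.9, -36.7, 0, 0],
  [1, 46.9, -36.7, 0, 0],
  [1, 46.9, -36.7, 0, 0],
  [1, 46.9, -36.7, 0, 0],
  [1, 46.9, -36.7, 0, 0],
  [1, 46.9, -36.7, 0, 0],
])

```text
t: 1.35
tool_pos: [0.5311, -0.0686, 0.2003]
tool_rot: [3.088, 0.579, -0.0]
contact_force: [0.5, -0.4, 1.1]
opening: 0.0854
grip_force: 0.0
```

Request:
servo_tool([
  [0.65, 0, 0, 0, 9.9],
  [0.65, 0, 0, 0, 9.9],
  [0.65, 0, 0, 0, 9.9],
  [0.65, 0, 0, 0, 9.9],
  [0.65, 0, 0, 0, 9.9],
  [0.65, 0, 0, 0, 0],
  [0.65, 0, 0, 0, 0],
], force=20)

```text
t: 2.22
tool_pos: [0.5304, -0.0705, 0.2003]
tool_rot: [-3.047, 0.763, 0.001]
contact_force: [-0.5, -0.2, 0.0]
opening: 0.0553
grip_force: 0.0
```

Run:
```python
from h import *
o=get_obs();im=get_image('wrist')[:,:,::-1];cv2.imwrite('pics/w1.png',im);W=cam('wrist',o)
print(o['tool_pos'],o['tool_rot'],o['q'],o['opening'])
hsv=cv2.cvtColor(im,cv2.COLOR_BGR2HSV)
am=(hsv[...,0]<18)&(hsv[...,1]>150)&(hsv[...,2]>50)
for a,bb,c in comps(am,300):print(a,bb,c,plane(W,c,.05))
for a,bb,c in comps(im.max(2)<40,300):print('dk',a,bb,c,plane(W,c,.025))
```

```text
[ 0.5304247  -0.07046479  0.20029143] [-3.04745249e+00  7.63179227e-01  8.68920088e-04] [-2.71200362e-01 -1.63036309e-01  1.82070195e+00  1.67151755e-05
  1.48448081e+00  1.79036469e+00] 0.05533804855545186
2877 [0, 0, 98, 59] [48.0, 24.0] [0.757  0.0376 0.05  ]
1828 [237, 141, 42, 75] [257.2, 174.5] [ 0.5242 -0.073   0.05  ]
dk 502 [0, 0, 24, 23] [10.8, 10.4] [0.7972 0.0749 0.025 ]
dk 347 [211, 28, 26, 31] [223.3, 43.0] [ 0.6655 -0.1065  0.025 ]
dk 449 [160, 224, 25, 23] [171.6, 234.9] [0.4985 0.0692 0.025 ]
dk 30962 [0, 241, 511, 143] [251.9, 338.8] [0.294  0.0574 0.025 ]
dk 436 [255, 246, 21, 24] [264.6, 257.6] [ 0.4096 -0.0243  0.025 ]
```

View pics/w1.png

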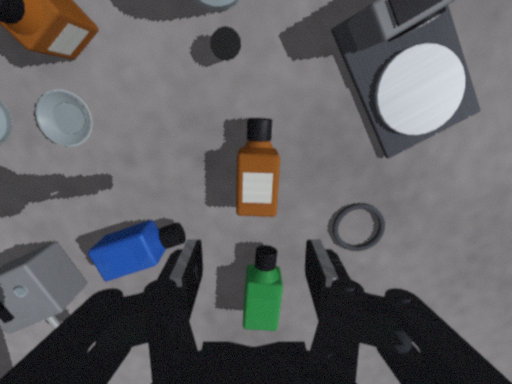

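The wrist view shows the amber bottle almost aligned with the tool x axis: base edge at (257,216), cap end at (260,119). The green bottle lies behind its base, with its cap at (266,250), and the plate is at (421,89).

Run:
```python
from h import *
o=get_obs();W=cam('wrist',o)
im=cv2.imread('pics/w1.png')
R=Ro.from_rotvec(o['tool_rot']).as_matrix()
d=lambda p:(R.T@(p-o['tool_pos'])*1000).round(1)
for n,uv,z in(('base top',(257.5,209),.05),('base low',(257,216),.0),('shoulderL',(239,151),.05),('shoulderR',(279,151),.05),('baseL',(238,215),.05),('baseR',(277,215),.05),('cap end',(260,119),.035),('cap near',(259,140),.04),('plate',(421,89),.018)):
    p=plane(W,uv,z);print(n,p,'tool mm',d(p))
r=im[100:150,235:290].max(2)<45
for a,bb,c in comps(r,20):
  c=np.add(c,(235,100));print(a,bb,c,plane(W,c,.03),d(plane(W,c,.03)))
```

```text
base top [ 0.4863 -0.0533  0.05  ] tool mm [-47.    5.7 150.4]
base low [ 0.4596 -0.0392  0.    ] tool mm [-77.2   5.8 200.4]
shoulderL [ 0.558  -0.0677  0.05  ] tool mm [ 23.  -15.4 150.4]
shoulderR [ 0.5368 -0.1074  0.05  ] tool mm [ 23.   29.6 150.4]
baseL [ 0.4905 -0.0289  0.05  ] tool mm [-54.8 -17.8 150.4]
baseR [ 0.4683 -0.0705  0.05  ] tool mm [-54.8  29.3 150.4]
cap end [ 0.5767 -0.1046  0.035 ] tool mm [ 56.9   8.3 165.4]
cap near [ 0.5569 -0.0928  0.04  ] tool mm [ 33.9   7.2 160.4]
plate [ 0.5175 -0.2844  0.018 ] tool mm [ 89.5 194.7 182.4]
306 [12, 19, 18, 22] [253.6 129.1] [ 0.5697 -0.0926  0.03  ] [ 45.1   1.  170.4]
56 [31, 20, 5, 20] [268.6 130.6] [ 0.56   -0.1073  0.03  ] [ 43.5  18.5 170.4]
```

Request:
servo_tool([
  [0.65, 58, 7.6, 0, 0],
  [0.65, 0, 0, 40, 1.5],
  [0.65, 0, 0, 50, 0],
  [0.65, 0, 0, 50, 0],
  [0.65, 0, 0, 36, 0],
  [0.65, 0, 0, 10, 0],
  [0.65, 0, 0, 0, 0],
  [0, 0, 0, 0, 0],
  [0, 0, 0, 0, 0],
  [0, 0, 0, 0, 0],
  [0, 0, 0, 0, 0],
  [0, 0, 0, 0, 0],
], force=20)

```text
t: 3.78
tool_pos: [0.5781, -0.1047, 0.0147]
tool_rot: [3.036, -0.807, 0.0]
contact_force: [-1.0, 0.5, -1.0]
opening: -0.0002
grip_force: 0.0
```

Run:
```python
from h import *
a=get_image('side')[:,:,::-1][180:260,190:330];b=get_image('wrist')[:,:,::-1]
cv2.imwrite('pics/c2.png',np.hstack([cv2.resize(a,(390,384)),b[:,100:410]]))
```

```text
(no output)
```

View pics/c2.png

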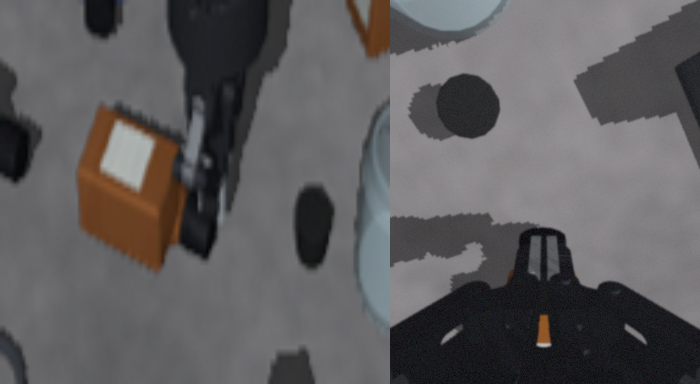

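The fingers shut just beyond the cap end without holding it. The bottle has hardly moved: side cap is about (262,229), against (261,226) before. I'll back up and re-measure.

Request:
servo_tool([
  [0.65, 6, 0, 0, 0],
  [0.65, 0, 0, 0, 0],
  [0.65, 0, 0, 0, 0],
  [0.65, 0, 0, -46, 0],
  [0.65, 0, 0, -50, 0],
  [0.65, -40, 0, -50, 0],
  [0.65, -30, 0, 0, 0],
  [0.65, 0, 0, 0, 0],
])

```text
t: 4.88
tool_pos: [0.5226, -0.0726, 0.16]
tool_rot: [-3.037, 0.805, -0.002]
contact_force: [0.1, -0.0, 0.4]
opening: 0.0552
grip_force: 0.0
```

Run:
```python
from h import *
o=get_obs();im=get_image('wrist')[:,:,::-1];W=cam('wrist',o)
print(o['tool_pos'],o['tool_rot'],o['opening'])
R=Ro.from_rotvec(o['tool_rot']).as_matrix()
hsv=cv2.cvtColor(im,cv2.COLOR_BGR2HSV)
am=(hsv[...,0]<18)&(hsv[...,1]>150)&(hsv[...,2]>50);am[:, :180]=0;am[:,330:]=0
print(comps(am,100),comps((im.max(2)<45),100))
cv2.imwrite('pics/w3.png',cv2.resize(im[70:270,180:340],(480,600),interpolation=cv2.INTER_NEAREST))
```

```text
[ 0.5225697  -0.07264967  0.16004102] [-3.03659280e+00  8.05263450e-01 -1.96262071e-03] 0.05517360159035033
[(np.int32(2364), [229, 141, 48, 85], [252.5, 178.9])] [(np.int32(692), [332, 0, 66, 154], [354.4, 47.2]), (np.int32(125), [398, 0, 36, 21], [415.7, 9.4]), (np.int32(901), [194, 12, 34, 38], [210.6, 30.8]), (np.int32(193), [378, 50, 16, 68], [383.6, 86.7]), (np.int32(392), [239, 116, 21, 25], [246.7, 127.8]), (np.int32(31770), [0, 235, 511, 149], [250.4, 337.0]), (np.int32(592), [253, 257, 24, 29], [264.4, 270.9])]
```

View pics/w3.png

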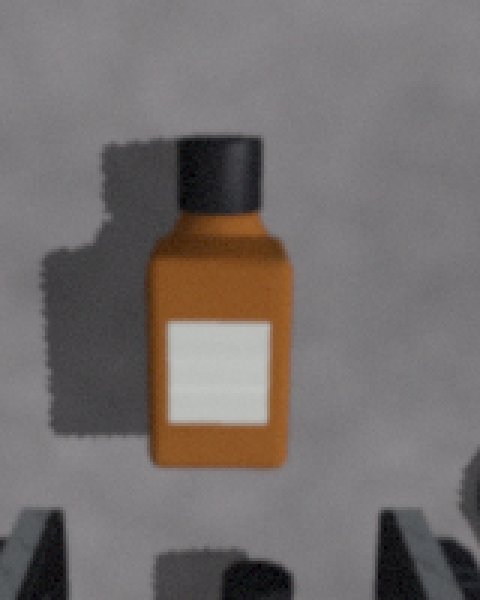

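The crop shows the cap end at about pixel (253,115), the cap/neck edge at v≈141 and the base edge at (253,225). The bottle is straight along the tool x axis.

Run:
```python
from h import *
o=get_obs();W=cam('wrist',o);R=Ro.from_rotvec(o['tool_rot']).as_matrix()
for uv,z in(((253.3,115.3),.04),((253.3,140.7),.04),((239,130),.025),((268,130),.025),((254,153),.05),((229.5,180),.05),((277.5,180),.05),((253,225.5),.05)):
    p=plane(W,uv,z);print(uv,p,(R.T@(p-o['tool_pos'])*1000).round(1))
K,Rc,t=W;print('cam',-Rc.T@t)
```

```text
(253.3, 115.3) [ 0.5781 -0.1052  0.04  ] [ 63.6   0.6 119.6]
(253.3, 140.7) [ 0.5567 -0.093   0.04  ] [ 39.    0.6 119.6]
(239, 130) [ 0.5719 -0.0844  0.025 ] [ 47.9 -14.4 134.6]
(268, 130) [ 0.5568 -0.1108  0.025 ] [ 47.9  16.  134.6]
(254, 153) [ 0.5471 -0.0883  0.05  ] [ 28.3   1.3 109.5]
(229.5, 180) [ 0.5354 -0.0531  0.05  ] [  0.7 -23.5 109.5]
(277.5, 180) [ 0.5113 -0.0954  0.05  ] [  0.8  25.2 109.5]
(253, 225.5) [ 0.4797 -0.0487  0.05  ] [-49.8   0.3 109.5]
cam [ 0.5929913  -0.11367467  0.33420577]
```

Run:
```python
from h import *
o=get_obs();D=cam('side');S=cam('scene')
for z in(.0147,.03,.05,.07):print(z,proj(D,(.578,-.105,z)),proj(S,(.578,-.105,z)))
R=Ro.from_rotvec(o['tool_rot']).as_matrix();p=o['tool_pos'];print(p)
ims=[]
for n,C in(('side',D),('scene',S)):
    im=get_image(n)[:,:,::-1].copy();u,v=proj(C,p).astype(int)
    big=cv2.resize(im[v-60:v+40,u-50:u+50],(400,400),interpolation=cv2.INTER_CUBIC)
    for h in(0,.02,.04,.06):
        for y in (-.03,.03):
            q=(proj(C,p+R@np.array([0,y,-h]))-(u-50,v-60))*4+2;cv2.circle(big,tuple(int(i) for i in q),3,(0,255-60*int(h*50),255),-1)
    ims.append(big)
cv2.imwrite('pics/tip.png',np.hstack(ims))
```

```text
0.0147 [266.1 230.8] [223.6 230.4]
0.03 [266.2 226.8] [223.2 225.3]
0.05 [266.4 221.3] [222.8 218.5]
0.07 [266.6 215.7] [222.3 211.5]
[ 0.5230474  -0.07309856  0.15952335]
```

View pics/tip.png

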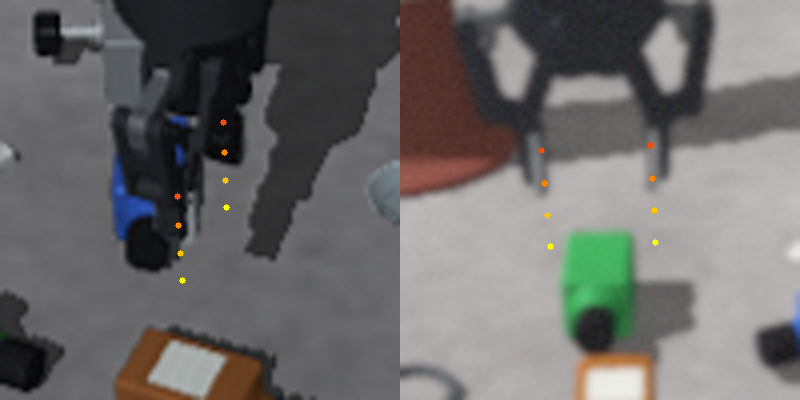

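Both views show the real fingertips about 36 mm above the reported TCP (tips at about (535,190) and (657,185) in the scene crop). So the first grasp closed above the cap, and I have to command about 36 mm lower.

Request:
servo_tool([
  [0.65, 60, 0.6, 0, 0],
  [0.65, 0, 0, 40, 0],
  [0.65, 0, 0, 50, 0],
  [0.65, 0, 0, 50, 0],
  [0.65, 0, 0, 20, 0],
  [0.65, 0, 0, 10, 0],
  [0.65, 0, 0, 8, 0],
  [0.65, 0, 0, 0, 0],
], force=20)

```text
t: 6.02
tool_pos: [0.5761, -0.1039, -0.0176]
tool_rot: [3.036, -0.807, 0.003]
contact_force: [-0.0, -0.3, -0.3]
opening: 0.0552
grip_force: 0.0
```

Request:
servo_tool([
  [0, 0, 0, 0, 0],
  [0, 0, 0, 0, 0],
  [0, 0, 0, 0, 0],
  [0, 0, 0, 0, 0],
  [0, 0, 0, 0, 0],
])

```text
t: 6.65
tool_pos: [0.5764, -0.1041, -0.0176]
tool_rot: [3.036, -0.807, 0.004]
contact_force: [2.8, -1.0, 4.3]
opening: 0.0286
grip_force: 20.9
```

Request:
servo_tool([
  [0, 0, 0, -15, 0],
  [0, 0, 0, -20, 0],
  [0, 0, 0, -20, 0],
  [0, 0, 0, -20, 0],
  [0, 0, 0, -20, 0],
  [0, 0, 0, -20, 0],
  [0, 0, 0, -20, 0],
  [0, 0, 0, 0, 0],
  [0, 0, 0, 0, 0],
])

```text
t: 7.78
tool_pos: [0.5747, -0.1035, 0.1158]
tool_rot: [-3.036, 0.807, 0.002]
contact_force: [-0.8, -0.1, -2.4]
opening: 0.0289
grip_force: 21.4
```

Run:
```python
from h import *
S=cam('scene');D=cam('side');p=get_obs()['tool_pos']
L=[]
for n,C in(('side',D),('scene',S)):
    im=get_image(n)[:,:,::-1];u,v=proj(C,p).astype(int);print(n,u,v)
    L.append(cv2.resize(im[v-60:v+60,u-60:u+60],(384,384),interpolation=cv2.INTER_CUBIC))
cv2.imwrite('pics/l1.png',np.hstack(L))
```

```text
side 265 201
scene 220 193
```

View pics/l1.png

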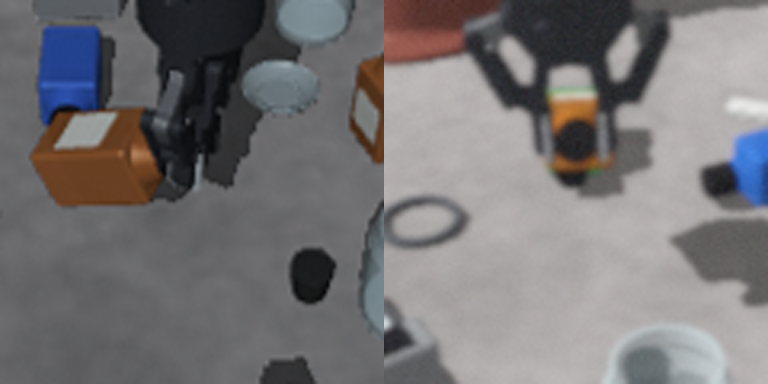

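The bottle is held level by the cap (side crop: body at (95,160), cap in the fingers) and does not swing at 20 N. I'll put it back on the bench and test whether the jaw setting can give a lighter grip.

Request:
servo_tool([
  [0, 0, 0, 40, 0],
  [0, 0, 0, 40, 0],
  [0, 0, 0, 30, 0],
  [0, 0, 0, 13, 0],
  [0, 0, 0, 11, 0],
  [0, 0, 0, 0, 0],
  [0, 0, 0, 0, 0],
  [0.33, 0, 0, 0, 0],
  [0.33, 0, 0, 0, 0],
  [0.33, 0, 0, 0, 0],
])

```text
t: 9.12
tool_pos: [0.5755, -0.1037, -0.0171]
tool_rot: [3.036, -0.807, 0.001]
contact_force: [0.2, -0.0, 2.7]
opening: 0.029
grip_force: 21.2
```

Request:
servo_tool([
  [0.34, 0, 0, 0, 0],
  [0.34, 0, 0, 0, 0],
  [0.34, 0, 0, 0, 0],
])

```text
t: 9.5
tool_pos: [0.5756, -0.1038, -0.0173]
tool_rot: [3.036, -0.807, 0.001]
contact_force: [-0.9, 0.6, 3.7]
opening: 0.029
grip_force: 17.4
```

The jaw setting does modulate the force, so I'll refine it.

Request:
servo_tool([
  [0.345, 0, 0, 0, 0],
  [0.345, 0, 0, 0, 0],
  [0.345, 0, 0, 0, 0],
])

```text
t: 9.88
tool_pos: [0.5755, -0.1038, -0.0173]
tool_rot: [3.036, -0.807, 0.001]
contact_force: [1.3, -0.5, 3.3]
opening: 0.0297
grip_force: 8.5
```

Request:
servo_tool([
  [0.35, 0, 0, 0, 0],
  [0.35, 0, 0, 0, 0],
  [0.35, 0, 0, 0, 0],
])

```text
t: 10.25
tool_pos: [0.5748, -0.1035, -0.0179]
tool_rot: [-3.036, 0.807, 0.001]
contact_force: [0.9, 0.5, 1.3]
opening: 0.0299
grip_force: 1.2
```

Request:
servo_tool([
  [0.347, 0, 0, 0, 0],
  [0.347, 0, 0, 0, 0],
  [0.347, 0, 0, -6, 0],
  [0.347, 0, 0, -8, 0],
  [0.347, -1, 0, -8, 0],
  [0.347, -2, 0, -8, 0],
  [0.347, -2, 0, -8, 0],
  [0.347, 0, 0, 0, 0],
])

```text
t: 11.25
tool_pos: [0.5716, -0.1014, 0.0216]
tool_rot: [3.036, -0.806, 0.004]
contact_force: [2.1, -0.0, -0.5]
opening: 0.0296
grip_force: 4.2
```

```bash
cat > look.py <<'E'
from h import *
import sys
S=cam('scene');D=cam('side');p=get_obs()['tool_pos']
L=[]
for n,C in(('side',D),('scene',S)):
    im=get_image(n)[:,:,::-1];u,v=proj(C,p).astype(int)
    L.append(cv2.resize(im[v-50:v+70,u-60:u+60],(384,384),interpolation=cv2.INTER_CUBIC))
    hsv=cv2.cvtColor(im,cv2.COLOR_BGR2HSV);am=(hsv[...,0]<18)&(hsv[...,1]>150)&(hsv[...,2]>50)
    m=np.zeros_like(am);m[v-50:v+70,u-45:u+35]=am[v-50:v+70,u-45:u+35];print(n,(u,v),comps(m,60))
cv2.imwrite(f'pics/{sys.argv[1]}.png',np.hstack(L))
E
python3 look.py l2
```

```text
side (np.int64(263), np.int64(228)) [(np.int32(614), [218, 203, 36, 27], [235.4, 218.4])]
scene (np.int64(223), np.int64(226)) [(np.int32(107), [214, 197, 15, 10], [221.1, 200.7])]
```

The side mask's base corner stayed put (left 218, top 203) while the front rose, so the bottle is tilting about its base edge.

Request:
servo_tool([
  [0.347, -3, 0, -8, 0],
  [0.347, -3, 0, -8, 0],
  [0.347, -3, 0, -8, 0],
  [0.347, -3, 0, -8, 0],
  [0.347, -3, 0, -7, 0],
  [0.347, 0, 0, 0, 0],
])

```text
t: 12.1
tool_pos: [0.5586, -0.0939, 0.0606]
tool_rot: [3.036, -0.806, 0.004]
contact_force: [0.7, -0.6, 1.3]
opening: 0.0291
grip_force: 4.7
```

```bash
python3 look.py l3
```

```text
side (np.int64(257), np.int64(215)) [(np.int32(565), [221, 200, 35, 32], [238.2, 217.6])]
scene (np.int64(222), np.int64(209)) [(np.int32(164), [213, 199, 19, 11], [222.2, 204.2])]
```

View pics/l3.png

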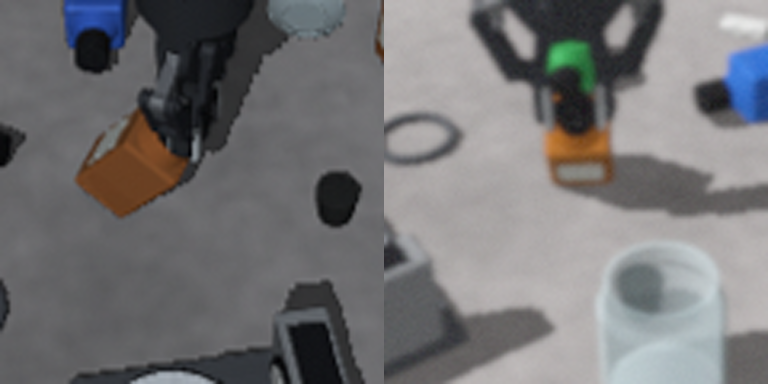

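The side crop shows the bottle tilted up about 55° on its base edge, with its base corner at (122,215). I'll lift it slightly, move clear of the green bottle, and lever it upright with a backward drag.

Request:
servo_tool([
  [0.346, 0, 0, -6, 0],
  [0.346, 0, 0, -8, 0],
  [0.346, 0, 0, -8, 0],
  [0.346, 12, 0, 0, 0],
  [0.346, 15, 0, 0, 0],
  [0.346, 12, 0, 0, 0],
  [0.346, 0, 0, 0, 0],
])

```text
t: 13.08
tool_pos: [0.5924, -0.1137, 0.0811]
tool_rot: [-3.036, 0.807, 0.001]
contact_force: [-0.4, -0.2, -1.3]
opening: 0.0297
grip_force: 5.4
```

```bash
python3 look.py l4
python3 - <<'E'
from h import *
print(get_obs()['tool_pos'])
D=cam('side');im=cv2.imread('pics/l4.png')[:,:384]
hsv=cv2.cvtColor(im,cv2.COLOR_BGR2HSV);am=((hsv[...,0]<18)&(hsv[...,1]>150)&(hsv[...,2]>50)).astype(np.uint8)
ct=max(cv2.findContours(am,0,2)[0],key=cv2.contourArea)
print(cv2.approxPolyDP(ct,8,True)[:,0].tolist(),cv2.minAreaRect(ct))
E
```

```text
side (np.int64(273), np.int64(214)) [(np.int32(623), [257, 206, 28, 37], [268.9, 224.3])]
scene (np.int64(221), np.int64(211)) [(np.int32(315), [212, 202, 20, 20], [221.3, 211.7])]
[ 0.59147636 -0.1131121   0.08091159]
[[164, 133], [146, 168], [141, 231], [197, 251], [228, 147], [212, 138], [196, 164], [171, 153]] ((179.69094848632812, 187.90182495117188), (75.45556640625, 114.29319763183594), 15.18583869934082)
```

Run:
```python
from h import *
o=get_obs();D=cam('side');S=cam('scene');R=Ro.from_rotvec(o['tool_rot']).as_matrix();g=o['tool_pos']+[0,0,.0426]
ax=R[:,0];ay=R[:,1];print(ax)
for th in(60,70,80,90,100):
    t=np.radians(th);s=-ax*np.cos(t)*-1;  # axis base->cap in world
    axis=ax*np.cos(t)+np.array([0,0,np.sin(t)]);n=-ax*np.sin(t)+np.array([0,0,np.cos(t)])
    b=g-axis*.107
    for nm,C in(('side',D),('scene',S)):
        P=np.array([proj(C,b+axis*h+n*i+ay*j) for h in(0,.078) for i in(-.025,.025) for j in(-.025,.025)])
        print(th,nm,P.min(0),P.max(0),'low corners',P[:4].tolist() if nm=='side' else '')
```

```text
[ 0.86807326 -0.49643489 -0.0011042 ]
60 side [238.4 193.5] [280.  235.9] low corners [[263.4, 220.4], [255.8, 235.9], [246.6, 208.6], [238.4, 223.8]]
60 scene [210.  191.1] [233.8 225.5] low corners 
70 side [244.5 195.7] [282.8 239.3] low corners [[270.6, 223.6], [263.3, 239.3], [252.4, 213.5], [244.5, 228.8]]
70 scene [210.1 194. ] [234.1 231.8] low corners 
80 side [251.3 197.8] [285.4 241.9] low corners [[278.2, 226.1], [271.1, 241.9], [259.0, 217.9], [251.3, 233.4]]
80 scene [209.9 196.9] [234.3 237.2] low corners 
90 side [258.6 199.8] [287.8 243.7] low corners [[285.8, 227.6], [278.9, 243.7], [266.0, 221.6], [258.6, 237.2]]
90 scene [209.7 199.8] [234.4 241.7] low corners 
100 side [261.1 201.6] [293.3 244.5] low corners [[293.3, 228.3], [286.6, 244.5], [273.4, 224.6], [266.2, 240.3]]
100 scene [209.5 202.6] [234.5 245. ] low corners
```

The bottle hung itself to about 86° (matching corners, side (257,236) and (275,242)). I'll tighten the grip, raise it, carry it over the plate and check the pose.

Request:
servo_tool([
  [0.1, 0, 0, 0, 0],
  [0.1, 0, 0, 0, 0],
  [0.1, 0, 0, 0, 0],
  [0.1, 0, 0, -15, 0],
  [0.1, 0, 0, -25, 0],
  [0.1, 0, 0, -25, 0],
  [0.1, 0, 0, -15, 0],
  [0.1, 0, 0, 0, 0],
], force=45)

```text
t: 14.18
tool_pos: [0.5928, -0.1134, 0.1636]
tool_rot: [3.036, -0.806, 0.006]
contact_force: [-0.0, -0.5, -2.7]
opening: 0.0278
grip_force: 44.6
```

Request:
servo_tool([
  [0.1, 1, 12, 0, 0],
  [0.1, 3, 25, 0, 0],
  [0.1, 4, 30, 0, 0],
  [0.1, 4, 30, 0, 0],
  [0.1, 4, 30, 0, 0],
  [0.1, 3, 30, 0, 0],
  [0.1, 3, 20, 0, 0],
  [0.1, 1, 10, 0, 0],
  [0.1, 0, 0, 0, 0],
  [0.1, 0, 0, 0, 0],
])

```text
t: 15.42
tool_pos: [0.5191, -0.2862, 0.1613]
tool_rot: [-3.036, 0.805, 0.0]
contact_force: [0.1, 0.3, -1.4]
opening: 0.028
grip_force: 44.7
```

```bash
cat > tilt.py <<'E'
from h import *
o=get_obs();D=cam('side');S=cam('scene');R=Ro.from_rotvec(o['tool_rot']).as_matrix();g=o['tool_pos']+[0,0,.0426];print(o['tool_pos'],o['opening'],o['grip_force'])
ax=R[:,0];ay=R[:,1]
d=np.array([.516,-.285,0])-g;print('to plate tool mm',d@ax*1000,d@ay*1000)
for n,C in(('side',D),('scene',S)):
    im=get_image(n)[:,:,::-1];u,v=proj(C,g).astype(int)
    hsv=cv2.cvtColor(im,cv2.COLOR_BGR2HSV);am=(hsv[...,0]<18)&(hsv[...,1]>130)&(hsv[...,2]>40)
    m=np.zeros_like(am);a,b,c,e=max(v-30,0),v+80,max(u-45,0),u+45;m[a:b,c:e]=am[a:b,c:e];m=m.astype(np.uint8)
    ct=max(cv2.findContours(m,0,2)[0],key=cv2.contourArea);x,y,w,h=cv2.boundingRect(ct);print(n,'box',x,y,x+w-1,y+h-1,cv2.approxPolyDP(ct,2,True)[:,0].tolist())
    for th in(75,80,85,90,95):
        t=np.radians(th);axis=ax*np.cos(t)+np.array([0,0,np.sin(t)]);nn=-ax*np.sin(t)+np.array([0,0,np.cos(t)]);bb=g-axis*.107
        P=np.array([proj(C,bb+axis*hh+nn*i+ay*j) for hh in(0,.078) for i in(-.025,.025) for j in(-.025,.025)])
        print(th,P.min(0),P.max(0),P[:4].tolist())
E
python3 tilt.py
```

```text
[ 0.51907632 -0.28616015  0.16128734] 0.027968826848266643 44.71306800842285
to plate tool mm -3.195961262059606 0.600222994726947
side box 231 254 265 297 [[260, 254], [253, 267], [242, 264], [238, 259], [235, 260], [232, 266], [233, 289], [255, 296], [256, 282], [265, 261], [265, 256]]
75 [220.8 241.1] [265.6 294.9] [[255.0, 272.8], [245.1, 294.9], [231.7, 261.3], [220.8, 282.7]]
80 [225.2 242.3] [267.2 296.6] [[259.7, 274.4], [249.9, 296.6], [235.9, 263.9], [225.2, 285.4]]
85 [229.7 243.5] [268.7 298.1] [[264.3, 275.7], [254.8, 298.1], [240.2, 266.3], [229.7, 287.9]]
90 [232.6 244.7] [270.2 299.3] [[269.0, 276.8], [259.6, 299.3], [244.7, 268.5], [234.3, 290.3]]
95 [234.  245.8] [273.7 300.4] [[273.7, 277.7], [264.4, 300.4], [249.2, 270.6], [239.1, 292.4]]
scene box 115 181 145 220 [[140, 181], [118, 184], [115, 192], [117, 201], [136, 199], [141, 213], [138, 217], [122, 217], [123, 220], [143, 218], [145, 203]]
75 [112.4 173.5] [148.9 216.9] [[146.2, 215.7], [122.6, 216.9], [148.9, 198.2], [126.3, 199.3]]
80 [111.8 175.1] [148.6 219.6] [[145.4, 218.4], [121.6, 219.6], [148.6, 201.9], [125.8, 203.0]]
85 [111.2 176.7] [148.2 222. ] [[144.5, 220.8], [120.4, 222.0], [148.2, 205.5], [125.3, 206.6]]
90 [110.7 178.2] [147.7 224.1] [[143.6, 222.8], [119.2, 224.1], [147.7, 208.8], [124.6, 210.0]]
95 [110.1 179.7] [147.1 225.8] [[142.6, 224.6], [117.9, 225.8], [147.1, 212.0], [123.8, 213.2]]
```

The tilt is about 86–87° over the plate centre. Lowering, the last part gently.

Request:
servo_tool([
  [0.1, -1, 0, 15, 0],
  [0.1, 0, 0, 25, 0],
  [0.1, 0, 0, 20, 0],
  [0.1, 0, 0, 10, 0],
  [0.1, 0, 0, 3, 0],
  [0.1, 0, 0, 2, 0],
  [0.1, 0, 0, 0, 0],
])

```text
t: 16.4
tool_pos: [0.5189, -0.2869, 0.0883]
tool_rot: [3.036, -0.806, 0.004]
contact_force: [-0.9, 1.5, 4.4]
opening: 0.0277
grip_force: 45.3
```

Request:
servo_tool([
  [0.1, 0, 0, 1.5, 0],
  [0.1, 0, 0, 1.5, 0],
  [0.1, 0, 0, 0, 0],
])

```text
t: 16.77
tool_pos: [0.5204, -0.2878, 0.0884]
tool_rot: [3.035, -0.806, 0.009]
contact_force: [-2.8, 2.7, 14.3]
opening: 0.0282
grip_force: 46.3
```

Request:
servo_tool([
  [0.1, 0, 0, 1, 0],
  [0.1, 0, 0, 0, 0],
])

```text
t: 17.02
tool_pos: [0.5208, -0.288, 0.0884]
tool_rot: [3.034, -0.806, 0.011]
contact_force: [-2.4, 3.7, 18.2]
opening: 0.0281
grip_force: 46.6
```

It is in contact. Now I'll loosen gradually so the base can settle flat.

Request:
servo_tool([
  [0.34, 0, 0, -2, 0],
  [0.345, -2, 0, 0, 0],
  [0.346, -2, 0, 0, 0],
  [0.346, 0, 0, 0, 0],
  [0.346, 0, 0, 0, 0],
], force=20)

```text
t: 17.65
tool_pos: [0.516, -0.2854, 0.0871]
tool_rot: [3.035, -0.806, 0.007]
contact_force: [-0.4, 1.4, 6.7]
opening: 0.0294
grip_force: 7.6
```

```bash
python3 tilt.py; python3 look.py l5
```

```text
[ 0.51600158 -0.28537181  0.08709527] 0.02936035728939088 7.583148926496506
to plate tool mm -0.7623072859626288 -0.36607503598518987
side box 232 275 263 315 [[256, 275], [251, 290], [235, 283], [232, 287], [233, 307], [252, 315], [255, 313], [256, 297], [263, 283], [263, 278]]
75 [221.6 264.1] [263.2 313.3] [[253.5, 292.0], [244.2, 313.3], [231.8, 281.2], [221.6, 302.0]]
80 [225.7 265.2] [264.7 315. ] [[257.8, 293.5], [248.7, 315.0], [235.7, 283.6], [225.7, 304.4]]
85 [229.9 266.3] [266.1 316.4] [[262.2, 294.9], [253.2, 316.4], [239.7, 285.9], [229.9, 306.8]]
90 [232.6 267.3] [267.4 317.7] [[266.5, 296.0], [257.7, 317.7], [243.9, 287.9], [234.2, 308.9]]
95 [233.9 268.3] [270.8 318.7] [[270.8, 296.8], [262.1, 318.7], [248.1, 289.9], [238.6, 311.0]]
scene box 123 209 151 239 [[127, 211], [123, 219], [125, 229], [142, 227], [148, 239], [151, 233], [146, 209], [131, 213]]
75 [120.2 202.2] [154.2 242.4] [[151.7, 241.2], [129.4, 242.4], [154.2, 223.7], [132.7, 224.8]]
80 [119.7 203.7] [153.9 245.2] [[151.0, 244.0], [128.5, 245.2], [153.9, 227.4], [132.3, 228.4]]
85 [119.2 205.2] [153.5 247.7] [[150.3, 246.5], [127.5, 247.7], [153.5, 230.9], [131.8, 232.0]]
90 [118.7 206.7] [153.  249.9] [[149.4, 248.7], [126.4, 249.9], [153.0, 234.3], [131.1, 235.4]]
95 [118.2 208.1] [152.5 251.9] [[148.5, 250.7], [125.2, 251.9], [152.5, 237.5], [130.4, 238.6]]
side (np.int64(250), np.int64(286)) [(np.int32(712), [232, 276, 32, 40], [246.7, 296.6])]
scene (np.int64(134), np.int64(219)) [(np.int32(453), [123, 209, 28, 30], [137.5, 220.8])]
```

View pics/l5.png

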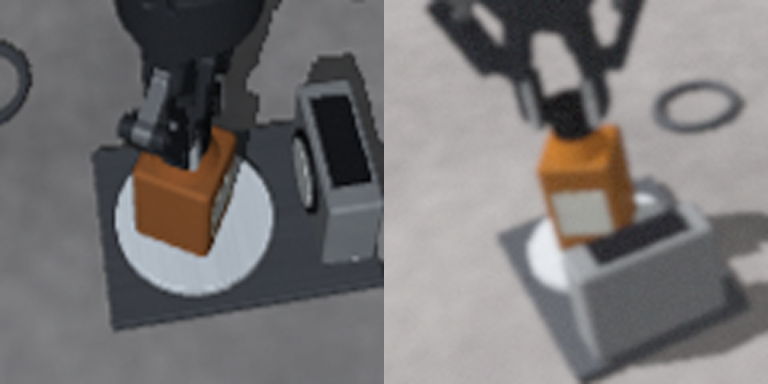

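The bottle stands upright on the plate with the fingers still on the cap; side base corners are (233,307) and (253,315). Checking its centring.

Run:
```python
from h import *
o=get_obs();D=cam('side');R=Ro.from_rotvec(o['tool_rot']).as_matrix()
a=plane(D,(232.7,307.5),.018);b=plane(D,(253.3,315.8),.018);print(a,b,np.linalg.norm(a-b),'base c',(a+b)/2-R[:,1]*.025)
c,d=plane(D,(232,287),.096),plane(D,(251,290.),.096);print(c,d)
for s in(.1,.107): print('G',o['tool_pos'])
```

```text
[ 0.4793 -0.2888  0.018 ] [ 0.5177 -0.3122  0.018 ] 0.04496798861412418 base c [ 0.51090716 -0.27879603  0.01799287]
[ 0.4814 -0.2877  0.096 ] [ 0.5156 -0.2989  0.096 ]
G [ 0.51601877 -0.28535804  0.08707843]
G [ 0.51601877 -0.28535804  0.08707843]
```

Request:
servo_tool([
  [0.347, -2, 0, 0.5, 0],
  [0.347, -2, 0, 0.5, 0],
  [0.347, -2, 0, 0, 0],
  [0.347, 0, 0, 0, 0],
])

```text
t: 18.35
tool_pos: [0.5117, -0.2829, 0.0864]
tool_rot: [3.034, -0.806, 0.011]
contact_force: [1.4, 0.7, 5.1]
opening: 0.0299
grip_force: 6.0
```

Request:
servo_tool([
  [0.35, 0, 0, 0, 0],
  [0.352, 0, 0, 0, 0],
  [0.36, 0, 0, 0, 0],
  [0.38, 0, 0, 0, 0],
  [0.42, 0, 0, 0, 0],
  [0.5, 0, 0, 0, 0],
  [0.6, 0, 0, 0, 0],
  [0.65, 0, 0, 0, 0],
])

```text
t: 19.35
tool_pos: [0.5093, -0.2814, 0.0834]
tool_rot: [3.036, -0.807, 0.0]
contact_force: [-0.7, 0.4, -0.4]
opening: 0.0554
grip_force: 0.0
```

Run:
```python
from h import *
o=get_obs();print(o['tool_pos'],o['contact_force'])
D=cam('side');R=Ro.from_rotvec(o['tool_rot']).as_matrix()
im=get_image('side')[:,:,::-1];hsv=cv2.cvtColor(im,cv2.COLOR_BGR2HSV);am=((hsv[...,0]<18)&(hsv[...,1]>130)&(hsv[...,2]>40)).astype(np.uint8)
am[:250]=0;am[:,:215]=0;am[:,285:]=0
ct=max(cv2.findContours(am,0,2)[0],key=cv2.contourArea);print(cv2.approxPolyDP(ct,2,True)[:,0].tolist())
for C,n in((D,'s'),):
  b=np.array([.511,-.279,.018])
  for h in(0,.078):print([proj(C,b+[0,0,h]+R[:,0]*i+R[:,1]*j).tolist() for i,j in((-.025,.025),(.025,.025),(.025,-.025),(-.025,-.025))])
```

```text
[ 0.50927572 -0.28143199  0.08344902] [-0.69278705  0.43235771 -0.41113577]
[[256, 275], [252, 284], [246, 286], [244, 294], [231, 290], [233, 307], [252, 315], [256, 310], [254, 300], [262, 284], [262, 278]]
[[231.5, 307.4], [254.7, 316.1], [263.6, 294.6], [241.1, 286.7]]
[[229.6, 287.6], [254.6, 296.6], [264.2, 274.4], [240.1, 266.1]]
```

Released: the bottle stays upright, with its outline matching a vertical body based at (0.511, -0.279), about 8 mm off the plate centre. Now I'll rise and go to the knob.

Request:
servo_tool([
  [0.65, 0, 0, -10, 0],
  [0.65, 0, 0, -20, 0],
  [0.65, 0, 0, -40, 0],
  [0.65, 0, 0, -40, 0],
  [0.65, 0, 0, -10, -8.4],
  [0.65, 0, 0, 0, -8.4],
  [0.65, 0, 0, 0, -8.4],
  [0.65, 0, 0, 0, -8.4],
  [0.65, 0, 0, 0, 0],
])

```text
t: 20.52
tool_pos: [0.5097, -0.2817, 0.2052]
tool_rot: [3.139, 0.103, 0.003]
contact_force: [-0.5, 0.0, -0.0]
opening: 0.0559
grip_force: 0.0
```

Request:
servo_tool([
  [0.65, -3.3, -51, 0, 0],
  [0.65, -3.3, -51, 0, 0],
  [0.65, -3.3, -51, 0, 0],
  [0.65, -3.3, -51, 0, 0],
  [0.65, -3.3, -51, 0, 0],
  [0.65, -3.3, -51, 0, 0],
  [0.65, -3.3, -51, 0, 0],
  [0.65, -3.3, -51, 0, 0],
  [0.65, -3.3, -51, 0, 0],
  [0.65, -3.3, -51, 0, 0],
  [0.65, -3.3, -51, 0, 0],
  [0.65, 0, 0, 0, 0],
])

```text
t: 22.02
tool_pos: [0.4348, 0.2786, 0.2044]
tool_rot: [-3.139, -0.109, -0.001]
contact_force: [0.0, 0.1, -0.5]
opening: 0.0557
grip_force: 0.0
```

Run:
```python
from h import *
o=get_obs();im=get_image('wrist')[:,:,::-1];cv2.imwrite('pics/k1.png',im);W=cam('wrist',o)
R=Ro.from_rotvec(o['tool_rot']).as_matrix();p=o['tool_pos'];print(p,R[:,0],o['q'][5])
print('expect',proj(W,(.445,.2756,.054)),[proj(W,(.445+.052+a,.278+b,.065)).tolist() for a in(0,.08) for b in(-.045,.045)])
m=(im.max(2)<45).astype(np.uint8)
n,l,s,c=cv2.connectedComponentsWithStats(m)
for i in range(1,n):
    if s[i,4]>150:
        ct=max(cv2.findContours((l==i).astype(np.uint8),0,1)[0],key=cv2.contourArea);r=cv2.minAreaRect(ct)
        B=np.array([plane(W,q,.054) for q in cv2.boxPoints(r)]);print(s[i].tolist(),c[i].round(1),[np.round(x,1) for x in r],B.tolist())
```

```text
[0.43475401 0.27864043 0.20441102] [9.97578788e-01 6.95402994e-02 8.42017192e-04] 1.9266968028417617
expect [256.1 162.1] [[300.2, 118.6], [214.5, 112.3], [310.2, 33.3], [216.8, 25.9]]
[232, 50, 16, 53, 555] [239.2  76. ] [array([239.2,  76.1]), array([11. , 51.7]), np.float64(6.6)] [[0.5091, 0.3073, 0.054], [0.5591, 0.3036, 0.054], [0.5587, 0.2925, 0.054], [0.5086, 0.2957, 0.054]]
[423, 112, 29, 27, 392] [438.9 125.5] [array([438.2, 126.2]), array([22.1, 27.1]), np.float64(22.2)] [[0.4888, 0.0941, 0.054], [0.5158, 0.0898, 0.054], [0.5088, 0.0654, 0.054], [0.4814, 0.069, 0.054]]
[239, 151, 24, 20, 372] [250.3 160.5] [array([250.4, 160.4]), array([22.3, 17.4]), np.float64(7.6)] [[0.4373, 0.2955, 0.054], [0.4573, 0.294, 0.054], [0.4557, 0.269, 0.054], [0.4356, 0.27, 0.054]]
[470, 187, 31, 23, 394] [485.2 197.7] [array([485.3, 198.3]), array([19.1, 25.5]), np.float64(45.0)] [[0.4165, 0.0192, 0.054], [0.4398, 0.005, 0.054], [0.4246, -0.0162, 0.054], [0.4006, -0.0023, 0.054]]
[0, 241, 512, 143, 31946] [253.4 338.7] [array([255.5, 312. ]), array([142., 511.]), np.float64(90.0)] [[0.3228, 0.5867, 0.054], [0.3675, -0.0486, 0.054], [0.135, -0.1311, 0.054], [0.0811, 0.6349, 0.054]]
```

The knob head is at (0.4465, 0.282), measuring 20 x 26 mm, with its axis at a yaw of -4.2°. The box slot agrees. Align, descend and grip.

Request:
servo_tool([
  [0.65, 0, 0, 0, 8.2],
  [0.65, 11.4, -4.2, 0, 0],
  [0.65, 0, 0, 50, 0],
  [0.65, 0, 0, 50, 0],
  [0.65, 0, 0, 50, 0],
  [0.65, 0, 0, 40, 0],
  [0.65, 0, 0, 14, 0],
  [0.65, 0, 0, 9, 0],
  [0.65, 0, 0, 0, 0],
], force=60)

```text
t: 23.2
tool_pos: [0.4482, 0.2794, -0.0086]
tool_rot: [-3.139, 0.119, -0.002]
contact_force: [-0.2, -1.1, 0.6]
opening: 0.0554
grip_force: 0.0
```

Request:
servo_tool([
  [0, 0, 0, 0, 0],
  [0, 0, 0, 0, 0],
  [0, 0, 0, 0, 0],
  [0, 0, 0, 0, 0],
  [0, 0, 0, 0, 0],
])

```text
t: 23.82
tool_pos: [0.4487, 0.2828, -0.0072]
tool_rot: [-3.132, 0.119, -0.006]
contact_force: [-0.5, 10.1, -0.1]
opening: 0.0271
grip_force: 60.6
```

The knob is gripped at 27 mm. I'll relieve the side load and pull.

Request:
servo_tool([
  [0, -3, -3, 0, 0],
  [0, -6, 0, 0, 0],
  [0, -6, 0, 0, 0],
  [0, -6, 0, 0, 0],
  [0, -4, 0, 0, 0],
  [0, 0, 0, 0, 0],
])

```text
t: 24.58
tool_pos: [0.4259, 0.2842, -0.0072]
tool_rot: [-3.138, 0.119, -0.012]
contact_force: [7.4, -3.9, 1.0]
opening: 0.0271
grip_force: 60.7
```

Request:
servo_tool([
  [0, -1.5, 0, 0, 0],
  [0, -1.5, 0, 0, 0],
  [0, 0, 0, 0, 0],
  [0, 0, 0, 0, 0],
])

```text
t: 25.08
tool_pos: [0.424, 0.2844, -0.0072]
tool_rot: [-3.138, 0.119, -0.015]
contact_force: [10.0, -2.8, -1.4]
opening: 0.0268
grip_force: 60.3
```

Request:
servo_tool([
  [0, -1.5, 0, 0, 0],
  [0, -1.5, 0, 0, 0],
  [0, 0, 0, 0, 0],
  [0, 0, 0, 0, 0],
])

```text
t: 25.58
tool_pos: [0.4242, 0.2844, -0.0071]
tool_rot: [-3.137, 0.119, -0.027]
contact_force: [23.4, -3.1, -11.4]
opening: 0.0268
grip_force: 60.0
```

It is at the stop: position unchanged while the force rose to 23 N. I'll follow the knob back in, open, and retreat upward.

Request:
servo_tool([
  [0, 8, 0, 0, 0],
  [0, 8, 0, 0, 0],
  [0, 8, 0, 0, 0],
  [0, 5, 0, 0, 0],
  [0.7, 0, 0, 0, 0],
  [0.8, 0, 0, 0, 0],
  [0.8, 0, 0, 0, 0],
  [0.8, 0, 0, 0, 0],
])

```text
t: 26.58
tool_pos: [0.4446, 0.2823, -0.01]
tool_rot: [3.139, -0.119, -0.002]
contact_force: [0.1, 0.9, 0.6]
opening: 0.0684
grip_force: 0.0
```

Request:
servo_tool([
  [0.8, 0, 0, -10, 0],
  [0.8, 0, 0, -40, 0],
  [0.8, 0, 0, -50, 0],
  [0.8, 0, 0, -50, 0],
  [0.8, 0, 0, -50, 0],
  [0.8, -11, 0, 0, 0],
  [0.8, 0, 0, 0, 0],
  [0.8, 0, 0, 0, 0],
])

```text
t: 27.58
tool_pos: [0.4334, 0.2827, 0.1886]
tool_rot: [3.138, -0.119, -0.004]
contact_force: [0.0, -0.5, -1.5]
opening: 0.0679
grip_force: 0.0
```

Run:
```python
from h import *
o=get_obs();im=get_image('wrist')[:,:,::-1];W=cam('wrist',o);print(o['t'],o['tool_pos'],o['contact_force'])
n,l,s,c=cv2.connectedComponentsWithStats((im.max(2)<45).astype(np.uint8))
for i in range(1,n):
    if 250<s[i,4]<900: print(s[i].tolist(),plane(W,c[i],.054))
im=get_image('side')[:,:,::-1];hsv=cv2.cvtColor(im,cv2.COLOR_BGR2HSV);am=((hsv[...,0]<18)&(hsv[...,1]>130)&(hsv[...,2]>40)).astype(np.uint8)
print('amber',comps(am,300)); ct=[x for x in cv2.findContours(am,0,2)[0] if 300<cv2.contourArea(x)<2000];print([cv2.approxPolyDP(x,2,True)[:,0].tolist() for x in ct if x[:,0,0].mean()<280])
dk=np.zeros((384,512));dk[115:140,190:222]=im[115:140,190:222].max(2)<40;print('knob',comps(dk,20))
print('cap expect',proj(cam('side'),(.511,-.279,.1205)));dk=np.zeros((384,512));dk[240:290,225:285]=im[240:290,225:285].max(2)<40;print('cap',comps(dk,20))
```

```text
27.575 [0.43338716 0.28274536 0.18856028] [ 0.01747764 -0.49709239 -1.48146719]
[221, 48, 13, 56, 645] [0.5349 0.3    0.054 ]
[432, 82, 31, 28, 509] [0.4996 0.079  0.054 ]
[241, 153, 24, 19, 427] [0.4464 0.282  0.054 ]
[494, 154, 18, 24, 276] [0.4213 0.008  0.054 ]
amber [(np.int32(550), [315, 159, 27, 33], [329.1, 174.1]), (np.int32(806), [231, 275, 32, 41], [245.7, 295.0])]
[[[238, 275], [231, 287], [233, 307], [253, 315], [256, 310], [254, 300], [262, 284], [262, 278], [255, 275], [253, 283], [245, 286], [239, 282]]]
knob [(np.int32(60), [198, 123, 7, 11], [200.7, 128.6])]
cap expect [246.9 273.9]
cap [(np.int32(271), [239, 265, 16, 21], [246.6, 275.3]), (np.int32(40), [263, 276, 8, 13], [265.2, 280.6])]
```

The knob is back at its rest position (side (200.7,128.6), same as at the start). The bottle stands upright, with its cap where a vertical bottle's would be. The arm is clear.

```bash
python3 -c "
from station import *
print(finish_job())"
```

```text
the job is handed in; nothing more can be done
None
```

I handed the job in: the bottle stands upright on the plate about 8 mm off centre, and the knob was pulled to its stop and sprang back in; no judging result came back.

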